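# Stand the knocked-over readout up and back in its row

### The arm

A 6-joint arm with a two-finger parallel gripper is mounted at the origin on the work surface. World frame = base frame: x ahead of the robot, y to its left, z up, the work surface at z = 0. Lengths are in m, angles in degrees, forces in N, time in s.
With the tool pointing down it reaches from about 0.35 to 0.875 m from the base axis. Payload 4.2 kg.
Tool frame: the origin (TCP) lies midway between the tips of the shut fingers; the grasp point (between the pads) lies 19 mm behind it; y points along the fingers, z is the direction in which the jaws open and shut, and the axes are right-handed (so a half turn about y gives the same grasp; the last joint's range is limited). The gripper opens to 87 mm and grips with 3 to 60 N. Pads are 19 mm wide; open, the fingers measure 117 mm over their backs; the gripper's body (75 mm by 190 mm) begins 51 mm behind the grasp point.
Start: joints at [83.801, 22.042, 0.453, 0, -68.411, -14.817], TCP at [0.224, 0.583, 0.223] pointing down, gripper open.
Joint ranges: [-179.83, 179.83], [-69.29, 118.12], [-61.27, 80.66], [-181.25, 117.63], [-171.15, -9.14], [-177.46, 177.46]. Speed limits (degrees/s): [159.86, 159.86, 180, 180, 180, 180].

### API

Orientations are given as [roll, pitch, yaw] about the fixed x, y, z axes, in that order (R = Rz(yaw) Ry(pitch) Rx(roll)).
In Python, from workcell import env gives the robot as it stands. The module is installed in compiled form; this text tells all that it offers. Calls block until the motion is done:
- env.goto(position, orientation): joint-space move of the TCP to a pose.
- env.move_straight(position, rotation=None, rate=0.15, force_limit=None): straight line of the TCP; rotation=None keeps the orientation; rate is the mean speed in m/s. With force_limit (N) it stops when the force on the tool has changed by that much, and returns True; else False.
- env.set_joints(angles): joint-space move.
- env.gripper_to(opening, grasp_force=None): opening from 0.0 (shut) to 1.0 (fully open); grasp_force is the grip in N (None keeps the last); returns when the fingers have stopped.
- env.dwell(seconds).
- env.inverse_kinematics(position, orientation): joint angles nearest the present ones, or None.
- env.read_state(): the state.
- env.grab_frame(name): name is "scene" or "top"; returns a dict with "image" (420x560x3 uint8, blue, green, red), "fx", "fy", "cx", "cy" (pixels), "position" and "orientation" of the camera in the world. Camera axes: x right, y up, looking along -z (the intrinsics and any distortion apply to the point x, -y, -z); pixel columns grow to the right and rows downward; lengths in m; the calibration is good to about 2 mm. A picture is of the moment at which its call begins. There is no depth.
A pose or a line that the arm cannot do raises env.Unreachable and nothing moves.
- env.close_job(): hands the job in, once; it reports no verdict.
Trained networks look in a picture, given as the dict that the camera call returned (one of the last four; its "shot" number tells which), for a name from the list of things; names that differ only in an ending like _2 or _b are one class to them, and where a whole thing is asked for, a point or a joint stands for the part that bears it (a point fixed in the world has none). Each returns a list of dicts, best first, with "score" (0 to 1); they miss things now and then, are a little off and sometimes report something else, mostly with a low value. They report only what shows in the picture. A call takes as long as a camera call. They do not tell look-alikes from the thing itself.
- env.search_frame(picture, thing): "xyz" ([x, y, z] in m, in world coordinates, good to about 4 mm: the middle of the surface that is visible of it).
- env.trace(picture, thing): "mask" (420x560 bool, what is visible of it).
The state is a dict: "clock": time; "joint_positions": joint angles; "qvel": joint speeds; "joint_torque": joint torques, N m; "position": TCP position; "tool_rot": TCP orientation; "force": force on the tool from outside, world axes, zero at the start; "wrist_torque": the same for the moment, N m; "opening": opening from 0.0 (shut) to 1.0 (fully open).
Only numpy, scipy, OpenCV 4.12 (cv2) and the standard library are available. Lean on these libraries where they do the work, as an engineer would, in place of code of your own. Each camera call takes 0.05 s, during which the arm holds its last target. There are 200 camera calls.

### The job

One of the three readouts has been knocked onto its back. Tip it up onto its foot by pushing on the raised foot plate, without picking it up, then push it back along the table into the gap between its two neighbours until it stands flush and square against the rail, screen towards the robot. Push only: do not grip, lift or carry it, and leave the other two readouts and everything else on the bench where they are.

Things in the scene. Friction and masses are not known exactly. Their poses are not given: they have to be found in the camera images.
- readout: the readout lying on its back, 0.6 kg: white housing 110 mm wide, 26 thick, 108 tall on the rear of a steel foot plate (110 wide, 90 heel to toe, 10 thick), backs flush. Origin: middle of the heel edge, on the table lying or standing. x: foot to head (foot x 0-10, head x 118 mm); z: heel to toe (housing front z 26, toe z 90). Lying: z up, x roughly towards the rail. Standing: x up, z to the robot side.
- toe (a point): middle of the toe edge of the lying readout's foot plate, on the plate's underside. While it lies, the plate is a wall on edge, 90 mm high, on the robot's side. Pushing 2 to 4 N near the toe, from the screen side towards the robot, rocks it about its heel; past about 45 degrees it drops onto its foot by itself. Standing, the toe is the front edge.
- head (a point): middle of the readout's top rear edge: 118 mm from the heel edge, near table height while it lies, 118 mm high when it stands. The screen and four buttons are on the housing's front.
- rail: fixed aluminium rail behind the row, 560 x 40 x 40 mm high, black end blocks. Origin: middle of the lower edge of its front face, on the table, midway between the two neighbours; x square to the front face, away from the robot (the readouts are at negative x), y along the rail to the left, z up. The neighbours are centred 165 mm to either side; the gap between them is 220 mm.
- left_readout: upright readout, the left-hand neighbour (+y side), the same make as readout, loose, upright, back to the rail, toe towards the robot. Origin: middle of its heel edge on the table; here x points to the rear, z up. Leave it alone.
- right_readout: upright readout, the right-hand neighbour (-y side), the same make as readout, loose, upright, back to the rail, toe towards the robot. Origin: middle of its heel edge on the table; here x points to the rear, z up. Leave it alone.
- bulb: orange squeeze bulb standing on its base, 54 mm wide, 78 mm tall with its nozzle; origin under its centre. Leave it alone.
- jar: small glass jar with a cap, 44 mm across, 60 mm tall; origin under its centre. Leave it alone.
- gauge: round dial gauge lying face up, 60 mm across, 26 mm high, with a brass stub reaching 63 mm from its centre along -x; origin under its centre. Leave it alone.
- wrench: steel wrench lying flat, 160 mm long; origin under its middle. Leave it alone.
- mouse: black computer mouse, 100 x 58 mm, 29 mm high; origin under its centre. Leave it alone.
There are look-alikes about, which are no part of the job. What is shaped like the readout but blue or yellow is not meant.

How it is judged (in metres and radians):
On the way, in this order (a step that is already met when the one before it is completed fails the run):
1. the readout stands upright on its foot, still out in front of the rail (angle between readout's own x axis and vertical below 0.1 rad and x of readout in the frame of rail below -0.02 m), for 0.2 s.
2. it is back against the rail between its neighbours (angle between readout's own x axis and vertical below 0.1 rad and x of readout in the frame of rail between -0.008 and 0.006 m and y of readout in the frame of rail between -0.055 and 0.055 m and height (world z) of readout below 0.006 m and angle between the z axis of readout and the x axis of rail, either way round below 0.1 rad), for 0.2 s.
At the end, for the whole second after the job is handed in: The readout stands on its foot (within 6 degrees of upright), at rest, its heel within 8 mm of the rail's front face and square to it within 6 degrees, screen towards the robot, within 55 mm of the middle of the gap (all of step 2 and linear speed of readout below 0.01 m/s); the robot touches nothing.
It fails at once if the readout is lifted: its heel edge leaves the table by more than 25 mm (height (world z) of readout above 0.025 m).
It fails at once if a neighbouring readout is moved by more than 15 mm or tipped (distance of any of left_readout, right_readout from where it was at the start of the episode above 0.015 m or angle between any of left_readout, right_readout's own z axis and vertical above 0.35 rad).
It fails at once if the bulb, jar, gauge, wrench or mouse is moved by more than 15 mm or tipped (distance of any of bulb, jar, gauge, wrench, mouse from where it was at the start of the episode above 0.015 m or angle between any of bulb, jar, gauge, wrench, mouse's own z axis and vertical above 0.35 rad).
It also fails if it takes over 54 s, if anything falls off the work surface, if the arm or the gripper's body presses on something with over 40 N, if the wrist force passes 120 N, or if a joint passes its speed limit or range.

## Working session

There is one attempt and no reset: what is moved stays moved. The work goes in short steps, each a Python script; the robot and the scene stay as the last script left them, time stands still between calls to the robot, and variables do not carry over. Pictures are saved under pics/ and viewed, about 8 in all and at most 12, crops included, and the job is handed in when it is done.

```bash
mkdir -p pics; cat > h.py <<'E'
from workcell import env
import numpy as np, cv2
from scipy.spatial.transform import Rotation as R
def cam(p):
    o=np.array(p["orientation"]); 
    M=R.from_euler('xyz',o,degrees=True).as_matrix() if o.shape==(3,) else o
    return M,np.array(p["position"])
def ray(p,u,v,z=0.0):
    M,c=cam(p); d=M@np.array([(u-p["cx"])/p["fx"],-(v-p["cy"])/p["fy"],-1])
    return c+d*(z-c[2])/d[2]
def proj(p,X):
    M,c=cam(p); q=M.T@(np.array(X)-c); return (p["cx"]+p["fx"]*q[0]/-q[2], p["cy"]-p["fy"]*q[1]/-q[2])
E
python3 - <<'E'
from h import *
ps={}
for n in("scene","top"):
    p=env.grab_frame(n); ps[n]=p; cv2.imwrite(f"pics/{n}0.png",p["image"])
    print(n,{k:v for k,v in p.items() if k!="image"})
    for t in("readout","toe","head","rail","left_readout","right_readout","bulb","jar","gauge","wrench","mouse"):
        print(t,[(np.round(d["xyz"],3).tolist(),round(d["score"],2),np.round(proj(p,d["xyz"])).tolist()) for d in env.search_frame(p,t)[:5]])
print(env.read_state())
E
```

```text
scene {'fx': 427.2973066596473, 'fy': 427.2973066596473, 'cx': 280.3713501325618, 'cy': 216.73262328687673, 'position': array([ 1.24006655, -0.34034266,  0.84278488]), 'orientation': array([4.78041551e+01, 7.43116625e-03, 6.17037876e+01]), 'shot': 1}
readout [([0.613, 0.014, 0.028], 0.62, [286.0, 264.0]), ([0.33, 0.161, 0.027], 0.6, [284.0, 187.0]), ([0.381, -0.104, 0.03], 0.58, [209.0, 224.0])]
toe [([0.381, -0.109, 0.03], 0.89, [207.0, 224.0]), ([0.612, 0.014, 0.025], 0.69, [286.0, 265.0]), ([0.325, 0.157, 0.033], 0.63, [282.0, 185.0])]
head [([0.324, 0.157, 0.033], 0.81, [281.0, 184.0]), ([0.614, 0.014, 0.025], 0.72, [286.0, 265.0]), ([0.382, -0.104, 0.03], 0.64, [209.0, 224.0]), ([0.72, -0.178, 0.088], 0.63, [231.0, 311.0])]
rail [([0.752, -0.062, 0.04], 0.61, [287.0, 314.0])]
left_readout [([0.714, 0.141, 0.083], 0.86, [353.0, 258.0]), ([0.401, 0.448, 0.024], 0.59, [372.0, 173.0])]
right_readout [([0.721, -0.178, 0.088], 0.76, [231.0, 312.0])]
bulb [([0.513, -0.21, 0.039], 0.57, [188.0, 267.0])]
jar [([0.534, 0.2, 0.042], 0.78, [331.0, 218.0])]
gauge [([0.356, 0.307, 0.027], 0.5
[... 1366 characters left out ...]
31, 0.027], 0.18, [288.0, 179.0])]
{'clock': 1.2, 'joint_positions': array([ 8.38009415e+01,  2.20418324e+01,  4.51399743e-01, -1.00128475e-05,
       -6.84096051e+01, -1.48149116e+01]), 'qvel': array([ 0.03360722,  0.03741011, -0.03957971,  0.0523233 , -0.06572572,
        0.04185766]), 'joint_torque': array([ 8.03575567e-04, -3.90483248e+01,  1.87624598e+01,  4.22451451e+00,
        1.54631760e-02, -1.63909181e-05]), 'position': array([0.22410923, 0.58341443, 0.22254004]), 'tool_rot': array([-8.99999612e+01,  6.44649542e-07,  1.58986026e+02]), 'force': array([0.52223844, 0.9585427 , 0.64595394]), 'wrist_torque': array([-0.06922018,  0.01170394,  0.04496565]), 'opening': 0.9994679217550729}
```

View pics/scene0.png

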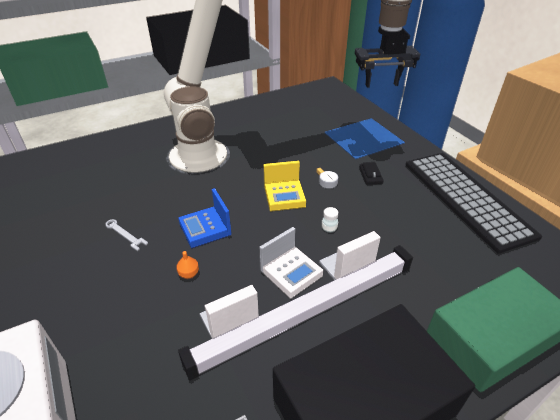

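View pics/top0.png

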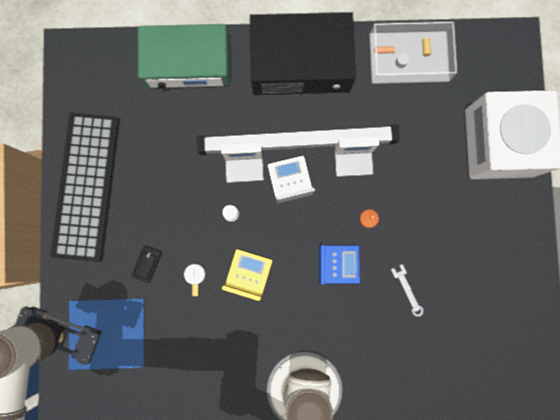

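Candidates in the top view: white lying readout (289,179), yellow (247,275), blue (340,264), and the upright white neighbours (243,162) and (354,158). The white one lying at (289,179), scene (290,265), fits the description. I'll check it in a close crop.

```bash
python3 - <<'E'
from h import *
a=cv2.imread("pics/top0.png"); b=cv2.imread("pics/scene0.png")
A=cv2.resize(a[130:210,220:380],None,fx=5,fy=5,interpolation=cv2.INTER_CUBIC)[:, :800]
B=cv2.resize(b[225:300,250:390],None,fx=5.7,fy=5.7,interpolation=cv2.INTER_CUBIC)[:200*2-200+0 or 200]
B=cv2.resize(b[220:300,240:400],None,fx=5,fy=5,interpolation=cv2.INTER_CUBIC)
C=np.vstack([A,B]); C=cv2.resize(C,(600,600)); cv2.imwrite("pics/crop.png",C)
p=env.grab_frame("top")
for t in("rail","readout"):
    for d in env.trace(p,t)[:3]:
        m=d["mask"].astype(np.uint8); c=cv2.findNonZero(m)
        print(t,round(d["score"],2),cv2.minAreaRect(c),cv2.boundingRect(c))
        if t=="rail":
            # front edge (lowest row) for columns
            xs=[];ys=[]
            for u in list(range(266,274))+list(range(312,334)):
                r=np.nonzero(m[:,u])[0]
                if len(r): xs.append(u);ys.append(r.max()+.5)
            k=np.polyfit(xs,ys,1);print(k)
            for u in(225,268,330,375): print(ray(p,u,np.polyval(k,u),0.04), ray(p,u,np.polyval(k,u),0.0))
E
```

```text
rail 0.81 ((296.97467041015625, 139.05873107910156), (19.19768714904785, 202.75607299804688), 86.72101593017578) (196, 124, 203, 31)
[-6.10330347e-02  1.65720553e+02]
[0.70555841 0.21524136 0.04      ] [0.71452931 0.21933976 0.        ]
[0.71011266 0.08709382 0.04      ] [0.71920965 0.08764457 0.        ]
[ 0.71669904 -0.09823366  0.04      ] [ 0.72597836 -0.10281353  0.        ]
[ 0.72149417 -0.23315901  0.04      ] [ 0.73090624 -0.24147416  0.        ]
readout 0.79 ((338.0, 264.0), (38.0, 40.0), 90.0) (318, 245, 41, 39)
readout 0.61 ((246.6500244140625, 274.5500183105469), (38.8960075378418, 42.37451934814453), 18.434947967529297) (222, 250, 48, 50)
```

View pics/crop.png

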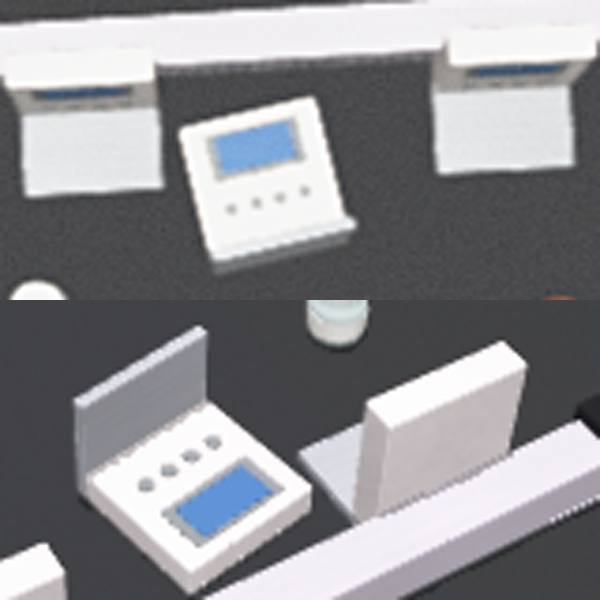

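The crop confirms it: the white lying readout has its plate towards the robot, screen up, and is yawed about 10° from the rail. Top-crop head corners are (180,130) and (315,98), with the toe edge at (213,262) to (355,222). Next I'll turn those into a pose and check it in the scene view.

```bash
python3 - <<'E'
from h import *
p=env.grab_frame("top"); s=env.grab_frame("scene")
T=lambda x,y:(220+x/3.75,130+y/3.75)
S=lambda x,y:(240+x/3.75,220+(y-300)/3.75)
f=lambda a:np.round(a[:2],4)
print("top headL,R",f(ray(p,*T(180,130),.026)),f(ray(p,*T(315,98),.026)))
print("top toe inner L,R",f(ray(p,*T(209,256),.09)),f(ray(p,*T(355,222),.09)))
print("top bottom L,R",f(ray(p,*T(217,273),.0)),f(ray(p,*T(352,240),.0)))
print("scene headL(right) R",f(ray(s,*S(311,489),.026)),f(ray(s,*S(191,567),.026)))
print("scene toe L R",f(ray(s,*S(203,329),.09)),f(ray(s,*S(78,400),.09)))
print("scene base R plate",f(ray(s,*S(82,488),.0)))
print("rail front/bottom top-view L,R",f(ray(p,*T(160,65),.04)),f(ray(p,*T(435,50),.04)))
print("rail scene upper back L R", f(ray(s,405,255,.04)))
print("nbr toe edges", [f(ray(p,*T(*q),.01)) for q in((25,194),(163,187),(437,173),(574,165))])
o=np.array([.57,.02,.0])
for yaw in(12,192):
  print(yaw,env.inverse_kinematics([.58,.02,.2],[-90,0,yaw]),env.inverse_kinematics([.66,.0,.04],[-90,-25 if yaw<90 else 25,yaw-10]))
E
```

```text
top headL,R [0.6666 0.0885] [ 0.6898 -0.0204]
top toe inner L,R [0.5565 0.068 ] [ 0.5795 -0.044 ]
top bottom L,R [0.5537 0.062 ] [ 0.5776 -0.0482]
scene headL(right) R [0.6731 0.0856] [ 0.6917 -0.0166]
scene toe L R [0.5623 0.0643] [ 0.5819 -0.0402]
scene base R plate [ 0.5795 -0.0391]
rail front/bottom top-view L,R [0.7167 0.1028] [ 0.723  -0.1164]
rail scene upper back L R [0.7385 0.2899]
nbr toe edges [array([0.6209, 0.215 ]), array([0.6236, 0.1036]), array([ 0.629, -0.118]), array([ 0.6326, -0.2292])]
12 [ 1.79580206e+01  1.86833823e+01 -7.97813134e+00 -2.54444375e-14
 -6.33384864e+01 -9.59580206e+01] None
192 [ 1.79580206e+01  1.86833823e+01 -7.97813134e+00  2.54444375e-14
 -6.33384864e+01  8.40419794e+01] None
```

```bash
cat >> h.py <<'E'
O=np.array([.566,.010]); PSI=11.5
RO=np.array([.7165,-.004]); RPSI=1.7
def at(o,psi,dx,dy,z):
    c,s=np.cos(np.radians(psi)),np.sin(np.radians(psi)); return [o[0]+c*dx-s*dy,o[1]+s*dx+c*dy,z]
E
python3 - <<'E'
from h import *
print("pushes: dx,z -> tilts ok")
for dx,z in((-.2,.035),(-.1,.035),(-.06,.035),(-.036,.035),(-.1,.012),(-.105,.03)):
  print(dx,z,[t for t in(-30,-20,-10,0,10,20,30,40) if env.inverse_kinematics(at(RO,RPSI,dx,0,z),[-90,-t,RPSI])is not None])
print("tip")
for th in(0,20,40,50,60):
  a=np.radians(th);x=.02*np.cos(a)-.072*np.sin(a);z=.02*np.sin(a)+.072*np.cos(a)
  print(th,[t for t in(-30,-20,-10,0,10,20,30,40) if env.inverse_kinematics(at(O,PSI,x,0,z),[-90,-t,PSI])is not None])
for t in(10,20): print(env.inverse_kinematics(at(RO,RPSI,-.1,0,.1),[-90,-t,RPSI]))
E
```

```text
pushes: dx,z -> tilts ok
-0.2 0.035 [-30, -20, -10, 0, 10]
-0.1 0.035 [-30, -20, -10, 0, 10]
-0.06 0.035 [-30, -20, -10, 0, 10, 20]
-0.036 0.035 [-30, -20, -10, 0, 10, 20]
-0.1 0.012 [-30, -20, -10, 0, 10]
-0.105 0.03 [-30, -20, -10, 0, 10]
tip
0 [-30, -20, -10, 0, 10, 20]
20 [-30, -20, -10, 0, 10, 20]
40 [-30, -20, -10, 0, 10, 20]
50 [-30, -20, -10, 0, 10]
60 [-30, -20, -10, 0, 10]
[  15.56843852   23.23622336  -19.43151822    3.90427759  -37.68252141
 -106.75737497]
[  16.43901052   19.92070836  -31.39242608   14.80687913  -19.90656462
 -117.84334065]
```

```bash
python3 - <<'E'
from h import *
env.gripper_to(0.6)
env.goto(at(O,PSI,.034,0,.2),[-90,0,PSI])
print(env.move_straight(at(O,PSI,.034,0,.068),force_limit=8))
st=env.read_state();print(st["clock"],st["position"],st["force"])
p=env.grab_frame("scene");cv2.imwrite("pics/s1.png",cv2.resize(p["image"][150:310,180:400],None,fx=3,fy=3))
for dx in np.arange(.030,.009,-.004):
    h=env.move_straight(at(O,PSI,dx,0,.068),rate=.03,force_limit=1.5)
    if h: break
st=env.read_state();print(h,st["clock"],st["position"],st["force"],dx)
E
```

```text
False
5.775 [0.60008441 0.01699539 0.06893379] [-0.04639503  0.05564654  0.13797884]
True 6.8833 [0.58527648 0.01396962 0.06812265] [ 2.82715004 -1.42119664  0.45206708] 0.018
```

View pics/s1.png

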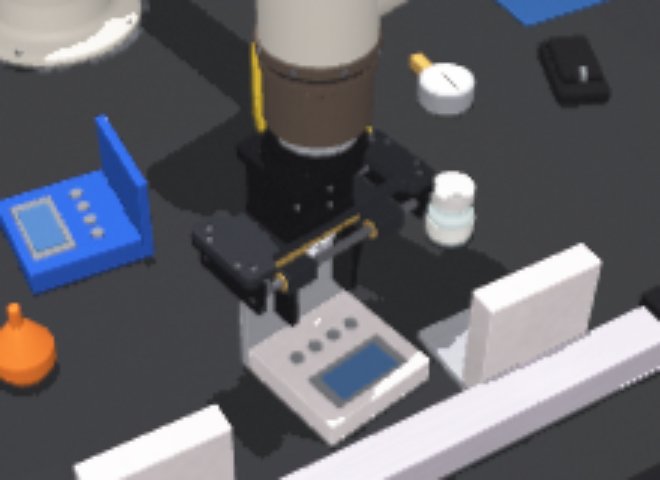

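The fingers sit inside the plate, centred on it (crop around (300,280)), and contact came at the predicted distance. Now I'll rock it along the arc.

```bash
python3 - <<'E'
from h import *
for th in range(5,61,5):
    a=np.radians(th); r=.068; n=.0175
    x=n*np.cos(a)-r*np.sin(a); z=n*np.sin(a)+r*np.cos(a)
    h=env.move_straight(at(O,PSI,x,0,z),[-90,-min(10,th*.2),PSI],rate=.04,force_limit=15)
    st=env.read_state();print(th,h,round(st["clock"],2),np.round(st["force"],1))
    if h: break
env.dwell(.4)
p=env.grab_frame("scene");cv2.imwrite("pics/s2.png",cv2.resize(p["image"][150:310,180:400],None,fx=3,fy=3))
E
```

```text
5 False 7.22 [ 1.6  1.4 -1.2]
10 False 7.53 [ 1.2  0.7 -1.5]
15 False 7.83 [ 1.9 -0.4 -0.2]
20 False 8.12 [ 1.6  1.1 -0.2]
25 False 8.43 [1.2 0.6 0.7]
30 False 8.72 [-0.3  0.2  0.2]
35 False 9.03 [0.3 0.3 0.5]
40 False 9.32 [-1.7 -0.9 -1.9]
45 False 9.62 [ 0.9 -0.5  0.4]
50 False 9.93 [-0.9 -1.  -0.6]
55 False 10.22 [ 0.3 -0.4  0.5]
60 False 10.53 [0.  0.1 0.8]
```

View pics/s2.png

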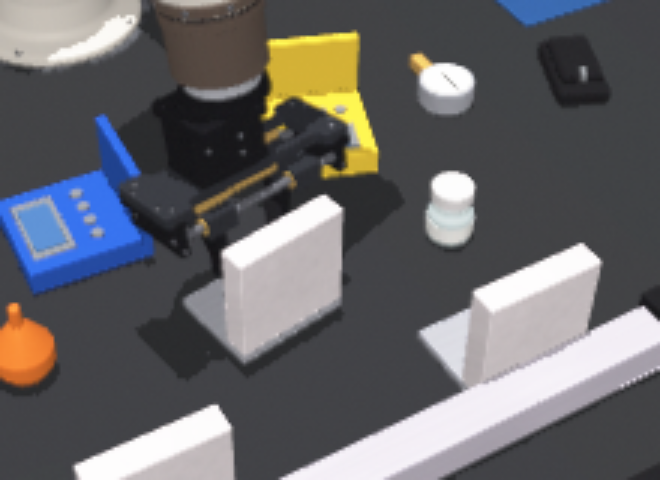

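It stands upright and the fingers are clear above the foot; the heel corners are at crop (245,361) and (342,305). I'll back off and lower the fingers in front of the toe.

```bash
python3 - <<'E'
from h import *
p=env.grab_frame("scene")
q=[ray(p,180+u/3,150+v/3,0)[:2] for u,v in((245,361),(342,305))]
q+= [ray(p,180+u/3,150+v/3,.118)[:2] for u,v in((227,265),(342,212))]
print(np.round(q,4))
t=env.read_state()["position"]
for a in (q[:2],q[2:]):
  d=a[1]-a[0]; print("mid",(a[0]+a[1])/2,"yaw",np.degrees(np.arctan2(-d[0],d[1])),np.hypot(*d))
o=(q[0]+q[1])/2
print("move back",env.move_straight(at(O,PSI,-.107,0,.05),[-90,0,PSI],rate=.08,force_limit=8),"lower",env.move_straight(at(O,PSI,-.107,0,.004),rate=.05,force_limit=5))
st=env.read_state();print(st["clock"],st["position"],st["force"])
p=env.grab_frame("top");cv2.imwrite("pics/t2.png",cv2.resize(p["image"][130:270,200:390],None,fx=4,fy=4))
E
```

```text
[[ 0.5799 -0.0398]
 [ 0.5623  0.0661]
 [ 0.5758 -0.05  ]
 [ 0.5652  0.0616]]
mid [0.57106876 0.01314087] yaw 9.439953054656241 0.10743176455110881
mid [0.57048716 0.00581549] yaw 5.462289580196056 0.11206003256976405
move back False lower False
12.95 [ 0.46141468 -0.01127284  0.00423895] [-0.95995337 -0.84164648  0.15470136]
```

View pics/t2.png

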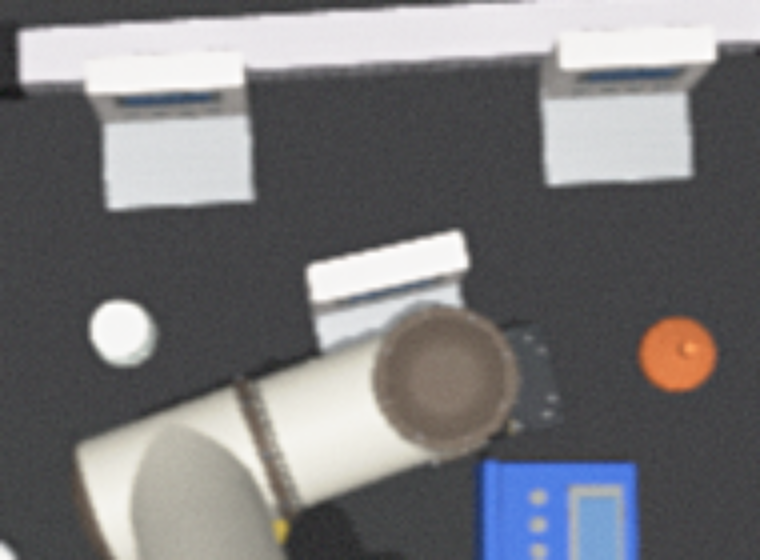

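```bash
python3 - <<'E'
from h import *
def go(dx,yaw,fl=12,rate=.04):
    h=env.move_straight(at(RO,RPSI,dx,0,.004),[-90,0,yaw],rate=rate,force_limit=fl)
    st=env.read_state();print(round(dx,3),h,round(st["clock"],2),np.round(st["position"],4),np.round(st["force"],1)); return h
for dx,y in((-.235,11.5),(-.22,9.5),(-.205,7.5),(-.19,5),(-.175,3),(-.16,1.7),(-.14,1.7)):
    if go(dx,y): break
p=env.grab_frame("top");cv2.imwrite("pics/t3.png",cv2.resize(p["image"][130:250,210:390],None,fx=4,fy=4))
E
```

```text
-0.235 False 13.66 [ 0.4813 -0.0113  0.0038] [-2.1 -0.9  0. ]
-0.22 False 14.18 [ 0.4982 -0.0101  0.0043] [-0.1  0.3  0.1]
-0.205 False 14.71 [ 0.5125 -0.01    0.004 ] [-0.5 -0.2 -0.3]
-0.19 False 15.23 [ 0.5276 -0.0095  0.0041] [-0.   0.1  0.1]
-0.175 False 15.76 [ 0.5424 -0.0091  0.0041] [ 0.5 -0.3  0.2]
-0.16 False 16.28 [ 0.5574 -0.0086  0.0041] [-0.5 -0.4  0.1]
-0.14 False 16.93 [ 0.5773 -0.0081  0.004 ] [-1.  -0.  -0.2]
```

View pics/t3.png

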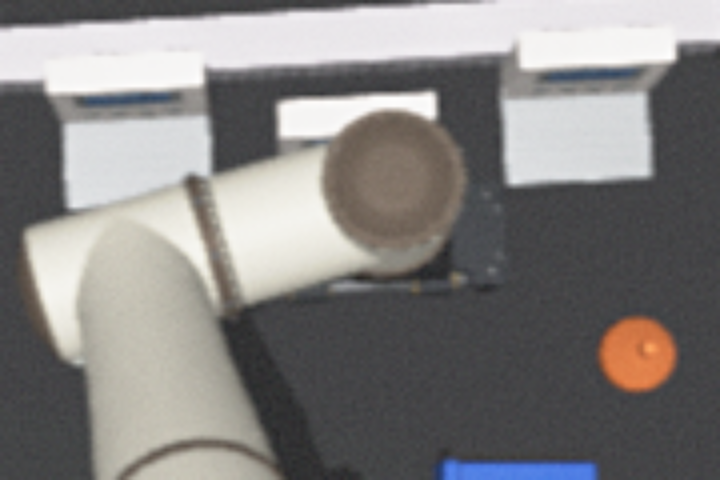

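The readout (crop top edge (278,101) to (437,92)) is square, upright and roughly mid-gap. I'll push it home against the rail.

```bash
python3 - <<'E'
from h import *
def go(dx,fl,rate):
    h=env.move_straight(at(RO,RPSI,dx,0,.004),[-90,0,RPSI],rate=rate,force_limit=fl)
    st=env.read_state();print(round(dx,4),h,round(st["clock"],2),np.round(st["position"],4),np.round(st["force"],1)); return h
go(-.113,10,.04)
for dx in np.arange(-.11,-.079,.0025):
    if go(dx,10,.02): break
env.dwell(.3)
x=env.read_state()["position"]; c=np.array(x)
print(env.read_state()["force"])
env.move_straight([c[0]-.04,c[1],c[2]],rate=.06); env.move_straight([c[0]-.04,c[1],.25],rate=.15)
env.goto([.38,.25,.35],[-90,0,30])
st=env.read_state();print(st["clock"],st["position"])
a=env.grab_frame("top")["image"][125:195,210:390]; p=env.grab_frame("scene")
b=p["image"][220:340,190:420]
a=cv2.resize(a,(760,296),interpolation=cv2.INTER_CUBIC); b=cv2.resize(b,(575,300),interpolation=cv2.INTER_CUBIC)
b=cv2.copyMakeBorder(b,0,0,0,185,cv2.BORDER_CONSTANT)
cv2.imwrite("pics/f.png",np.vstack([a,b]))
E
```

```text
-0.113 False 17.81 [ 0.604  -0.0074  0.0039] [-1.6 -1.8  0.3]
-0.11 False 18.11 [ 0.6066 -0.0072  0.0039] [-3.1 -1.   0.8]
-0.1075 False 18.38 [ 0.6094 -0.0071  0.0039] [-1.8 -0.   0.6]
-0.105 False 18.66 [ 0.612  -0.0071  0.004 ] [-1.8 -0.7 -1.2]
-0.1025 False 18.93 [ 0.6145 -0.007   0.004 ] [-2.4 -0.1 -0.5]
-0.1 False 19.21 [ 0.617  -0.0069  0.004 ] [-0.6 -0.7 -0.4]
-0.0975 False 19.48 [ 0.6195 -0.0069  0.004 ] [-2.2  0.  -0.2]
-0.095 False 19.76 [ 0.6214 -0.0069  0.004 ] [-3.4 -0.2  0.2]
-0.0925 False 20.03 [ 0.6215 -0.007   0.0039] [-7.6  0.3  5. ]
-0.09 False 20.31 [ 0.6216 -0.0072  0.0038] [-13.1   0.9   8.3]
-0.0875 False 20.58 [ 0.6217 -0.0073  0.0035] [-17.2   2.9  11.4]
-0.085 False 20.86 [ 0.6218 -0.0074  0.0034] [-22.2   3.4  15.5]
-0.0825 False 21.13 [ 0.6219 -0.0074  0.0034] [-25.6   4.7  19.6]
-0.08 False 21.41 [ 0.6219 -0.0074  0.0034] [-31.    5.7  23.4]
[-30.43434472   5.24047764  22.55176326]
25.85 [0.38030599 0.24966259 0.34952209]
```

View pics/f.png

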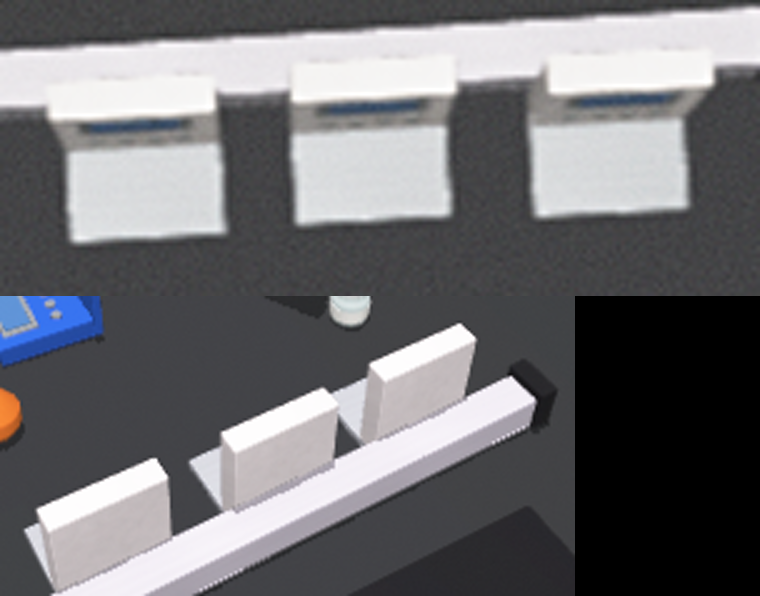

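```bash
python3 -c "
from h import *
env.dwell(.3);env.close_job();print('closed')"
```

```text
the job is handed in; nothing more can be done
closed
```

The readout is standing upright against the rail, between its neighbours with the screen towards the robot. I handed the job in with the robot clear at about 26 s of the 54 s limit; no verdict was reported.

- **What I did:** I pushed the raised foot plate with both fingers to rock the readout up. I then pushed it by the toe edge, turning it square on the way, until it stopped at the rail. It was never gripped or lifted.
- **Last checks:** The final pictures show it upright, with its toe edge parallel to its neighbours' and within a few millimetres of the middle of the gap. The neighbours, jar and bulb look undisturbed. I did not check the gauge, wrench or mouse at the end, but the tool never worked near them.
- **What disagreed:**
  - The last push was meant to stop at 10 N but ended at about 31 N horizontally. The force limit counts from the start of each short move, so it never triggered. That stayed well below the wrist limit of 120 N, and the force was on the fingertips.
  - The readout's toe line sits about 3 to 4 mm nearer the rail than the line through the neighbours' toes. I put this down to the neighbours standing slightly off the rail or to picture error.

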